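# Isolate the turntable, tip the shoebox onto its back and pack the training kit

## Task

Make the powered turntable safe first: turn the red isolator handle clockwise all the way to off, and then swing its lockout hasp fully out. Next tip the shoebox that stands on end over onto its back on the rubber mat, open side up, by pushing its top (do not lift it off the table), and then move every piece of training kit that is on the turntable into the shoebox. Lift no kit before the isolator is off and the hasp is out, and leave the steel bottle, the glass jar and the red ball where they are.

Things in the scene. Friction and masses are not known exactly. Their poses are not given: they have to be found in the camera images.
- mat: Black rubber mat, 280 (its x) x 220 (its y) x 12 mm thick, fixed to the table; origin at the centre of its underside. The edge at -x, nearest the robot, stands right behind the shoebox's lower back edge (2 to 10 mm gap) and blocks it.
- shoebox: Lidless cardboard shoebox, 0.3 to 0.5 kg, standing on end: 85 (its x) x 200 (y) x 240 mm tall (z), walls 5 mm. Origin: centre of its underside as it stands. Open side at its -x face (to the robot), closed back at +x (to the mat). Pushed at the top (1 to 3 N) to its +x it tips over the mat's edge, past 20 degrees by itself, and lies on the mat on its back, rim 97 mm above the table.
- shoebox_top (a point): Middle of the front edge of the shoebox's top panel (body frame -42.5, 0, 240 mm): the place to push, towards the shoebox's +x.
- shoebox_mid (a point): Centre of the shoebox (body frame 0, 0, 120 mm).
- shoebox_open (a point): Centre of the shoebox's open side (body frame -42.5, 0, 120 mm).
- shoebox_heel (a point): Middle of the lower back edge of the standing shoebox (body frame 42.5, 0, 0 mm), the edge it tips about.
- isolator: Grey isolator enclosure fixed to the table, 100 (its x) x 180 (its y) x 80 mm tall, origin at the centre of its underside. The red handle stands on its top face at y -40 mm, the steel hasp at the other end.
- iso_handle (a joint): Turn of the red isolator handle about its vertical axis, rad: 0 = on (grip bar along the enclosure's y), 1.571 = off, at the end stop (bar along the enclosure's x). It grows as the handle turns clockwise seen from above. Stiff: about 0.12 N m, stays where it is left.
- iso_grip (a point): On the axis of the red handle, 113 mm above the table, at mid-height of its grip bar's upper part. The bar is 66 mm long (the point's y), 18 mm thick (the point's x) and rises from 95 to 129 mm above the table, on a 60 mm disc. The point turns with the handle.
- hasp (a joint): Swing of the lockout hasp about its vertical pin, rad: 0 = folded in over the enclosure (arm along the enclosure's +x), 1.571 = fully out at the end stop (arm along the enclosure's +y, sticking out past its end). Grows anticlockwise seen from above; about 0.05 N m, stays where it is left.
- hasp_peg (a point): On the yellow upright finger peg of the hasp (14 mm in diameter, from 87 to 129 mm above the table), 112 mm above the table. The peg is 55 mm from the pin.
- hasp_pin (a point): The hasp's pivot on the enclosure top, 82 mm above the table; it does not move.
- susan: Bamboo turntable, 330 mm in diameter, top 50 mm above the table, origin at the centre of its underside. Its geared drive holds it still: it does not turn by hand.
- whistle_c (a point): Centre of the white plastic whistle, 59 (its x) x 22 (its y) x 34 mm tall (its z), 30 g; parallel flat sides across y. It may be absent.
- grip_trainer_c (a point): Centre of the black hand-grip trainer lying flat, 110 (its x) x 50 (its y) x 28 mm tall (its z), 0.11 to 0.23 kg, two nearly parallel handles; rigid when gripped across y. It may be absent.
- stopwatch_c (a point): Centre of the yellow round stopwatch lying flat, 58 mm in diameter, 24 mm tall (its z), with a black button on its +x side that reaches 37 mm from the centre; 70 g. It may be absent.
- tin_c (a point): Centre of the red metal plaster tin with a white cross, 95 (its x) x 56 (its y) x 32 mm tall (its z), 0.08 to 0.17 kg. It may be absent.
- bottle_c (a point): Centre of the steel drinking bottle standing on the table, 68 mm in diameter, 210 mm tall: leave it alone.
- jar_c (a point): Centre of the empty glass jar with screw cap, 72 mm in diameter, 95 mm tall: leave it alone.
- ball_center (a point): Centre of the red lacrosse ball, 63 mm in diameter, resting on a small wooden ring: leave it alone.

How it is judged:
On the way, in this order (a step that is already met when the one before it is completed fails the run):
1. the isolator handle is turned fully to off (value of joint iso_handle above 1.42 rad), for 0.2 s.
2. the lockout hasp is swung fully out (value of joint iso_handle above 1.42 rad and value of joint hasp above 1.35 rad), for 0.2 s.
3. the shoebox lies on its back on the mat, open side up (angle between shoebox's own z axis and vertical between 1.45 and 1.69 rad and height (world z) of shoebox_open above 0.075 m and x of shoebox_mid in the frame of mat between -0.09 and 0.05 m and y of shoebox_mid in the frame of mat between -0.06 and 0.06 m), for 0.3 s.
At the end, for the whole second after the job is handed in: Handle over 1.42 rad, hasp over 1.35 rad; shoebox on its back within 7 degrees, opening up, its centre within 60 mm across and -90 to 50 mm along the mat's x from the mat's centre; the centre of every piece of kit present inside its walls and below its rim; all at rest (all of step 2 and all of step 3 and x of whistle_c in the frame of shoebox between -0.042 and 0.042 m and y of whistle_c in the frame of shoebox between -0.097 and 0.097 m and z of whistle_c in the frame of shoebox between 0.003 and 0.237 m and linear speed of each of whistle, grip_trainer, stopwatch, tin, shoebox below 0.03 m/s and x of grip_trainer_c in the frame of shoebox between -0.042 and 0.042 m and y of grip_trainer_c in the frame of shoebox between -0.097 and 0.097 m and z of grip_trainer_c in the frame of shoebox between 0.003 and 0.237 m and x of stopwatch_c in the frame of shoebox between -0.042 and 0.042 m and y of stopwatch_c in the frame of shoebox between -0.097 and 0.097 m and z of stopwatch_c in the frame of shoebox between 0.003 and 0.237 m and x of tin_c in the frame of shoebox between -0.042 and 0.042 m and y of tin_c in the frame of shoebox between -0.097 and 0.097 m and z of tin_c in the frame of shoebox between 0.003 and 0.237 m); the robot touches nothing.
It fails at once if a piece of kit is lifted (centre over 125 mm above the table) before the isolator is off and the hasp out ((value of joint iso_handle below 1.35 rad or value of joint hasp below 1.28 rad) and height (world z) of any of whistle_c, grip_trainer_c, stopwatch_c, tin_c above 0.125 m).
It fails at once if the shoebox is lifted off the table (its lower back edge over 60 mm up) (height (world z) of shoebox_heel above 0.06 m).
It fails at once if the bottle, jar or ball is moved by more than 40 mm (distance of any of bottle_c, jar_c, ball_center from where it was at the start of the episode above 0.04 m).
Of whistle, grip_trainer, stopwatch, tin only 3 to 4 are there at a start; the rules pass over those that are not, and their reading is None.
At some moment in a run one of whistle, grip_trainer, stopwatch, tin may be knocked a few centimetres aside while the robot is not near it.
Once in a run the grip may slacken for a moment while it holds something.
It also fails if it takes over 208 s, if anything falls off the work surface, if the arm or the gripper's body presses on something with over 40 N, if the wrist force passes 120 N, or if a joint passes its speed limit or range.

## Robot

A 6-joint arm with a two-finger parallel gripper is mounted at the origin on the work surface. World frame = base frame: x ahead of the robot, y to its left, z up, the work surface at z = 0. Lengths are in m, angles in rad, forces in N, time in s.
With the tool pointing down it reaches from about 0.3 to 0.825 m from the base axis. Payload 5.4 kg.
Tool frame: the origin (TCP) lies at the very end of the fingers, on their centre line; the grasp point (between the pads) lies 19 mm behind it; z points along the fingers, y is the line along which they close (so a half turn about z gives the same grasp; the last joint's range is limited). The gripper opens to 92 mm and grips with 3 to 60 N. Pads are 20 mm wide; open, the fingers measure 128 mm over their backs; the gripper's body (75 mm by 189 mm) begins 69 mm behind the grasp point.
Start: joints at [-1.508, 0.158, 1.597, -0, 1.386, -0.21], TCP at [0.155, -0.554, 0.215] pointing down, gripper open.
Joint ranges: [-2.91, 2.91], [-0.94, 2.29], [0.18, 2.7], [-1.29, 4.43], [0.17, 2.64], [-3, 3]. Speed limits (rad/s): [2.57, 2.57, 3.14, 3.14, 3.14, 3.14].

## Interface

Orientations are given as a 3x3 rotation matrix whose columns are the frame's x, y, z axes.
In Python, from cell import sensors, capture, camera_info, job gives the robot as it stands. The module is installed in compiled form; this text tells all that it offers.
- The arm moves only by the shell command python3 -m jog 'ROWS' [FORCE]. ROWS is JSON, a list of rows, each a list of 3 entries, a list of its own where there are three numbers: the shift along the tool's x, y, z in mm, then the turn, a rotation vector about the tool's x, y, z in rad, then the finger opening in mm, from 0 to 91.9. A call has 1 to 20 rows; each row shifts and turns the commanded pose from where the row before left it, along the tool's axes as they then stand; what a row does not reach is not made up. A row lasts 1/10 s, in which the tool goes at most 50 mm and 8.59 degrees, less where a joint would pass 70% of its speed; a pose out of reach is approached as far as the arm can. A call with a gripper value outside its range is refused whole. The fingers move at their own pace and stop on an object; FORCE is the grip in N (left out, the last holds). Time passes only in rows, so rows that do not move let the fingers close. It gives the time, the measured TCP pose, the force, the opening and the grip force at its end, in the units of the state.
- sensors.sense(): the state, without advancing time (a new reading comes with each control period).
- capture(name): name is "scene" or "top"; returns the picture (400x640x3 uint8, blue, green, red); there is no depth.
- camera_info(name): a dict with "mtx" (3x3 intrinsics, pixels), "xyz" and "rotation" of the camera in the world. Camera axes: x right, y down, z forward; pixel columns grow to the right and rows downward; lengths in m; the calibration is good to about 2 mm. A picture is of the moment at which its call begins. camera_info takes no time and is no camera call.
- job.sign_off(): hands the job in; it is judged then, once.
The state is a dict: "time_s": time; "q": joint angles; "qvel": joint speeds; "joint_torque": joint torques, N m; "eef_pos": TCP position; "tcp_rot": TCP orientation; "contact_force": force on the tool from outside, world axes, zero at the start; "ft_torque": the same for the moment, N m; "gripper_width": finger opening in m; "grip_force": force on a finger pad.
Only numpy, scipy, OpenCV 4.12 (cv2) and the standard library are available. Lean on these libraries where they do the work, as an engineer would, in place of code of your own. Each camera call takes 0.05 s, during which the arm holds its last target. There are 200 camera calls.

## Working session

There is one attempt and no reset: what is moved stays moved. The work goes in short steps, Python scripts to look and compute and a shell command to move; the robot and the scene stay as the last step left them, time stands still between calls to the robot, and variables do not carry over. Pictures are saved under pics/ and viewed, at most 14 in all, crops included, and the job is handed in when it is done.

```bash
mkdir -p pics; python3 - <<'E'
from cell import sensors,capture,camera_info
import cv2,numpy as np
np.set_printoptions(precision=4,suppress=True)
for n in("scene","top"):
    cv2.imwrite(f"pics/{n}0.png",capture(n)); c=camera_info(n); print(n,np.array(c["mtx"]),c["xyz"],np.array(c["rotation"]))
s=sensors.sense(); print(s["eef_pos"],np.array(s["tcp_rot"]),s["time_s"])
E
```

```text
scene [[402.9626   0.     320.604 ]
 [  0.     402.9626 200.7754]
 [  0.       0.       1.    ]] [1.2088 0.6867 0.7653] [[-0.744   0.3556 -0.5657]
 [ 0.6681  0.4028 -0.6256]
 [ 0.0054 -0.8434 -0.5373]]
top [[373.7867   0.     331.0619]
 [  0.     373.7867 199.6098]
 [  0.       0.       1.    ]] [ 0.4318 -0.0124  1.0535] [[ 0.0203 -0.9889  0.1469]
 [-0.9998 -0.0209 -0.0025]
 [ 0.0055 -0.1468 -0.9892]]
[ 0.1548 -0.5532  0.2137] [[ 0.963   0.2694 -0.0001]
 [ 0.2694 -0.963   0.0017]
 [ 0.0003 -0.0017 -1.    ]] 0.1
```

View pics/scene0.png

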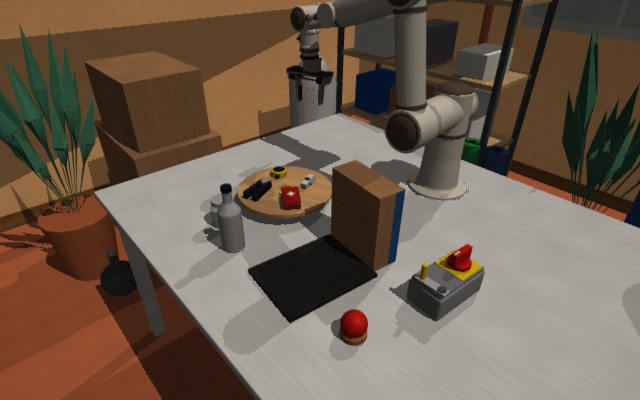

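View pics/top0.png

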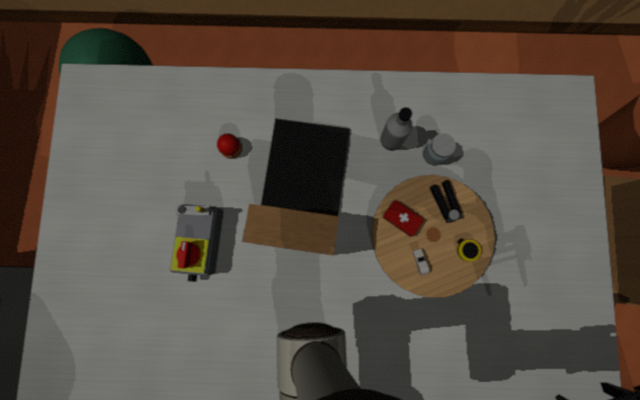

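Both views show all four kit pieces on the turntable. In the top view the handle is at about (187,255), the hasp at (182–200,209), the box top at (290,229), and the mat spans (265–350,120–213). I'll zoom in next.

```bash
cat > h.py <<'E'
import numpy as np,cv2
from cell import sensors,capture,camera_info
np.set_printoptions(precision=4,suppress=True)
def px2w(n,u,v,z):
    c=camera_info(n);R=np.array(c["rotation"]);o=np.array(c["xyz"])
    d=R@np.linalg.inv(np.array(c["mtx"]))@np.array([u,v,1.]);return o+d*(z-o[2])/d[2]
def w2px(n,p):
    c=camera_info(n);R=np.array(c["rotation"]);q=np.array(c["mtx"])@(R.T@(np.array(p)-np.array(c["xyz"])));return q[:2]/q[2]
def crop(n,x0,y0,x1,y1,k,f):
    im=capture(n)[y0:y1,x0:x1];cv2.imwrite(f,cv2.resize(im,None,fx=k,fy=k,interpolation=cv2.INTER_CUBIC))
E
python3 - <<'E'
from h import *
im=capture("top");
a=cv2.resize(im[195:290,150:240],None,fx=5.5,fy=5.5,interpolation=cv2.INTER_CUBIC)
b=cv2.resize(im[170:300,370:500],None,fx=4,fy=4,interpolation=cv2.INTER_CUBIC)
cv2.imwrite("pics/a.png",a);cv2.imwrite("pics/b.png",b)
g=lambda l,u,v,z:print(l,px2w("top",u,v,z))
for u,v in((276,119),(350,127),(338,214),(262,206)):g("mat",u,v,.012)
for u,v in((249,205),(340,214),(335,254),(243,243)):g("box",u,v,.24)
g("susan",435,236,.05)
E
```

```text
mat [0.82   0.1499 0.012 ]
mat [ 0.8005 -0.0656  0.012 ]
mat [ 0.5461 -0.0353  0.012 ]
mat [0.5642 0.1784 0.012 ]
box [0.5369 0.1652 0.24  ]
box [ 0.5212 -0.0346  0.24  ]
box [ 0.4344 -0.0253  0.24  ]
box [0.4539 0.1738 0.24  ]
susan [ 0.4881 -0.2954  0.05  ]
```

View pics/a.png

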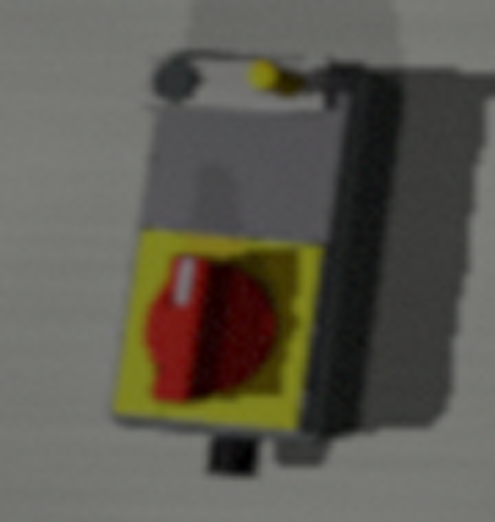

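View pics/b.png

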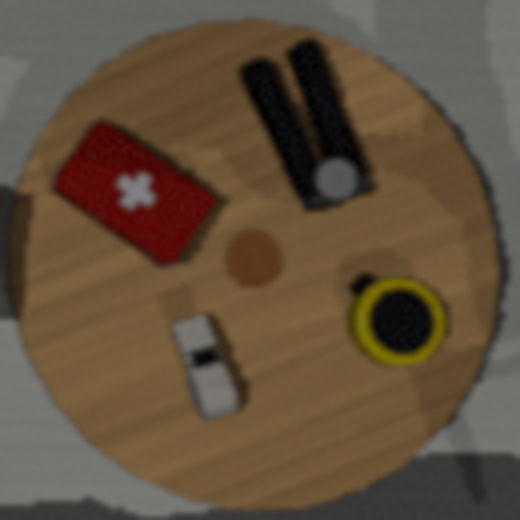

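The crops are clear. The handle's top face runs from crop (190,257) to (172,398), the hasp pin is at (178,78) and the peg top at (264,74). The tin, grip trainer, stopwatch and whistle are all well separated.

```bash
python3 - <<'E'
from h import *
A=lambda u,v,z:px2w("top",150+(u+.5)/5.5-.5,195+(v+.5)/5.5-.5,z)
B=lambda u,v,z:px2w("top",370+(u+.5)/4-.5,170+(v+.5)/4-.5,z)
deg=lambda d:np.degrees(np.arctan2(d[1],d[0]))
c=[A(157,62,.08),A(350,72,.08),A(300,430,.08),A(113,412,.08)]
for p in c:print("encl",p)
print("sizes",np.linalg.norm(c[0]-c[1]),np.linalg.norm(c[1]-c[2]),"yaw y",deg(c[0]-c[3]),deg(c[1]-c[2]))
h1,h2=A(190,257,.129),A(173,400,.129);print("handle",(h1+h2)/2,np.linalg.norm(h1-h2),deg(h1-h2))
print("pin",A(178,78,.086),"peg",A(263,74,.129))
y=deg(c[0]-c[3]);o=sum(c)/4;print("ctr",o)
r=[B(104,120,.082),B(222,202,.082),B(170,265,.082),B(54,185,.082)]
print("tin",sum(r)/4,np.linalg.norm(r[0]-r[1]),np.linalg.norm(r[1]-r[2]),deg(r[1]-r[0]))
w=[B(173,323,.084),B(207,314,.084),B(240,405,.084),B(208,418,.084)]
print("whi",sum(w)/4,np.linalg.norm(w[0]-w[3]),np.linalg.norm(w[0]-w[1]),deg(w[3]-w[0]+w[2]-w[1]))
s=B(400,321,.074);print("stop",s,"button",deg(B(362,284,.065)-s))
g=[B(245,72,.078),B(322,42,.078),B(372,185,.078),B(312,208,.078)]
print("grip",sum(g)/4,[np.linalg.norm(g[i]-g[(i+1)%4]) for i in range(4)],deg(g[0]+g[1]-g[2]-g[3]),deg(g[1]-g[2]),deg(g[0]-g[3]))
E
```

```text
encl [0.5513 0.3855 0.08  ]
encl [0.5485 0.2934 0.08  ]
encl [0.3807 0.3054 0.08  ]
encl [0.3871 0.3927 0.08  ]
sizes 0.09213943647212035 0.1682436223792753 yaw y -2.5258938854620197 -4.102958994247508
handle [0.4266 0.345  0.129 ] 0.0629439811627001 -2.369015362539798
pin [0.5432 0.3725 0.086 ] peg [0.5409 0.3172 0.129 ]
ctr [0.4669 0.3443 0.08  ]
tin [ 0.532  -0.2062  0.082 ] 0.09300031619654994 0.0540698874918926 -124.3545499064521
whi [ 0.4221 -0.2495  0.084 ] 0.06339422646403946 0.022841789380927114 -160.29432571839592
stop [ 0.4526 -0.3781  0.074 ] button 41.20537592069736
grip [ 0.5789 -0.3231  0.078 ] [np.float64(0.055978975344892594), np.float64(0.09976750215516687), np.float64(0.042925852730244435), np.float64(0.09905971653851092)] 21.456078840342858 17.70751272509667 25.231467302501173
```

```bash
cat > p.py <<'E'
import sys
from h import *
from scipy.spatial.transform import Rotation as Ro
# p.py x y z yaw_deg (yaw of tool x, tool down): shift in present tool axes [mm], then turn
x,y,z,a=map(float,sys.argv[1:5]);s=sensors.sense();R=np.array(s["tcp_rot"]);p=np.array(s["eef_pos"])
T=Ro.from_euler("z",a,degrees=True).as_matrix()@np.diag([1,-1,-1.])
d=R.T@(np.array([x,y,z])-p)*1000;r=Ro.from_matrix(R.T@T).as_rotvec()
t2=T.T@(np.array([x,y,z])-p)*1000
print("pos",p,"yaw",np.degrees(np.arctan2(R[1,0],R[0,0])).round(2),"q",np.array(s["q"]))
print("shift(before turn)",d.round(1),"| shift(after turn)",t2.round(1),"| turn",r.round(3),"rows",np.linalg.norm(d)/45,np.linalg.norm(r)/.148)
E
python3 -m jog '[[[0,0,-45],[0,0,0],91],[[0,0,-45],[0,0,0],60],[[0,0,-45],[0,0,0],60],[[24,-38,0],[0,0,0],60],[[24,-38,0],[0,0,0],60],[[24,-38,0],[0,0,0],60],[[24,-38,0],[0,0,0],60],[[24,-38,0],[0,0,0],60],[[24,-38,0],[0,0,0],60],[[24,-38,0],[0,0,0],60],[[24,-38,0],[0,0,0],60],[[24,-38,0],[0,0,0],60],[[24,-38,0],[0,0,0],60],[[24,-38,0],[0,0,0],60],[[24,-38,0],[0,0,0],60],[[24,-38,0],[0,0,0],60],[[24,-38,0],[0,0,0],60],[[24,-38,0],[0,0,0],60],[[24,-38,0],[0,0,0],60],[[24,-38,0],[0,0,0],60]]'; python3 p.py 0.427 0.3455 0.3 177.5
```

```text
time_s: 2.15
eef_pos: [0.3737, 0.1805, 0.3495]
tcp_rot: [[0.963, 0.27, 0.0], [0.27, -0.963, -0.0], [0.0, 0.0, -1.0]]
contact_force: [1.0, -0.4, 0.4]
gripper_width: 0.0597
grip_force: 0.0
pos [0.3737 0.1805 0.3495] yaw 15.68 q [ 0.1571 -0.3274  1.7905 -0.0002  1.6781  1.4542]
shift(before turn) [  95.9 -144.5   49.4] | shift(after turn) [-46.1 167.2  49.5] | turn [ 0.     0.    -2.824] rows 4.006942468735079 19.083214740176462
```

```bash
python3 -m jog '[[[24,-36,0],[0,0,-0.14],60],[[0,0,0],[0,0,-0.14],60],[[0,0,0],[0,0,-0.14],60],[[0,0,0],[0,0,-0.14],60],[[0,0,0],[0,0,-0.14],60],[[0,0,0],[0,0,-0.14],60],[[0,0,0],[0,0,-0.14],60],[[0,0,0],[0,0,-0.14],60],[[0,0,0],[0,0,-0.14],60],[[0,0,0],[0,0,-0.14],60],[[0,0,0],[0,0,-0.14],60],[[0,0,0],[0,0,-0.14],60],[[0,0,0],[0,0,-0.14],60],[[0,0,0],[0,0,-0.14],60],[[0,0,0],[0,0,-0.14],60],[[0,0,0],[0,0,-0.14],60],[[0,0,0],[0,0,-0.14],60],[[0,0,0],[0,0,-0.14],60],[[0,0,0],[0,0,-0.14],60],[[0,0,0],[0,0,-0.14],60]]'; python3 p.py 0.427 0.3455 0.3 177.5
```

```text
time_s: 4.15
eef_pos: [0.387, 0.2194, 0.3493]
tcp_rot: [[-0.998, 0.063, -0.001], [0.063, 0.998, -0.0], [0.001, -0.0, -1.0]]
contact_force: [0.9, 0.0, -1.2]
gripper_width: 0.06
grip_force: 0.0
pos [0.387  0.2194 0.3493] yaw 176.39 q [ 0.2429 -0.2427  1.7238  0.      1.6611 -1.265 ]
shift(before turn) [-32.  128.4  49.3] | shift(after turn) [-34.5 127.7  49.3] | turn [-0.    -0.001 -0.019] rows 3.136778241541811 0.13071486407716632
```

```bash
python3 -m jog '[[[-11,43,10],[0,0,-0.019],60],[[-12,43,10],[0,0,0],60],[[-12,42,10],[0,0,0],60],[[0,0,45],[0,0,0],60],[[0,0,45],[0,0,0],60],[[0,0,45],[0,0,0],60],[[0,0,45],[0,0,0],60],[[0,0,0],[0,0,0],60],[[0,0,0],[0,0,0],60]]'; python3 p.py 0.427 0.3455 0.101 177.5; python3 -c "
from h import *
crop('top',140,180,270,290,5,'pics/c.png')"
```

```text
time_s: 5.05
eef_pos: [0.4291, 0.3452, 0.14]
tcp_rot: [[-0.999, 0.05, -0.001], [0.05, 0.999, -0.0], [0.001, -0.001, -1.0]]
contact_force: [0.5, 0.9, 0.1]
gripper_width: 0.06
grip_force: 0.0
pos [0.4291 0.3452 0.14  ] yaw 177.14 q [ 0.4579  0.1658  1.7413  0.      1.2356 -1.063 ]
shift(before turn) [ 2.1  0.2 39. ] | shift(after turn) [ 2.2  0.2 39. ] | turn [-0.001 -0.001 -0.006] rows 0.8676972137982099 0.042805202979752606
```

View pics/c.png

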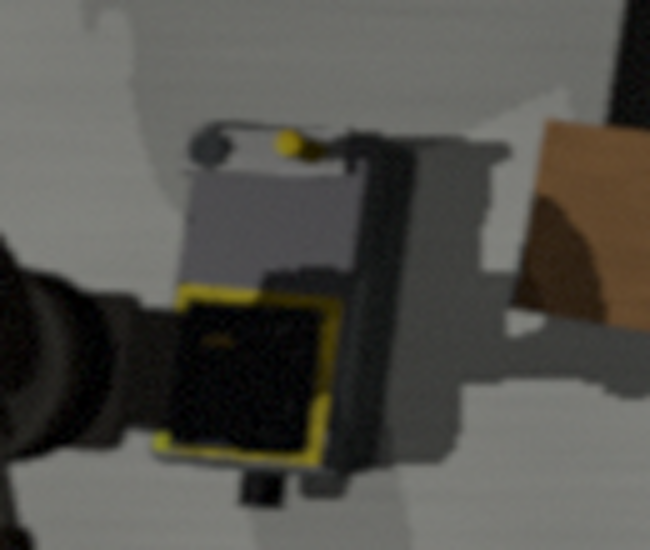

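The gripper hides the handle and sits over the yellow plate at (245,380), which is where it should be. I'll go down and grip.

```bash
python3 -m jog '[[[2,0,20],[0,0,-0.005],60],[[0,0,19],[0,0,0],60],[[0,0,0],[0,0,0],40],[[0,0,0],[0,0,0],20],[[0,0,0],[0,0,0],14],[[0,0,0],[0,0,0],14],[[0,0,0],[0,0,0],14],[[0,0,0],[0,0,0],14]]' 30
```

```text
time_s: 5.9
eef_pos: [0.4279, 0.3441, 0.1015]
tcp_rot: [[-0.999, 0.045, 0.001], [0.045, 0.999, -0.003], [-0.001, -0.003, -1.0]]
contact_force: [-1.6, -8.5, 5.6]
gripper_width: 0.0175
grip_force: 29.9
```

```bash
python3 -m jog '[[[0,-1,0],[0,0,0.1],14],[[0,0,0],[0,0,0.1],14],[[0,0,0],[0,0,0.1],14],[[0,0,0],[0,0,0.1],14],[[0,0,0],[0,0,0.1],14],[[0,0,0],[0,0,0.1],14],[[0,0,0],[0,0,0.1],14],[[0,0,0],[0,0,0.1],14],[[0,0,0],[0,0,0.1],14],[[0,0,0],[0,0,0.1],14],[[0,0,0],[0,0,0.1],14],[[0,0,0],[0,0,0.1],14],[[0,0,0],[0,0,0.1],14],[[0,0,0],[0,0,0.1],14],[[0,0,0],[0,0,0.1],14],[[0,0,0],[0,0,0.07],14],[[0,0,0],[0,0,0.03],14],[[0,0,0],[0,0,0],14],[[0,0,0],[0,0,0],14]]'; python3 p.py 0.427 0.3455 0.101 87.5;python3 -c "
from cell import sensors
print(sensors.sense()['ft_torque'])"
```

```text
time_s: 7.8
eef_pos: [0.4263, 0.3427, 0.1015]
tcp_rot: [[0.073, 0.997, -0.003], [0.997, -0.073, -0.004], [-0.004, -0.002, -1.0]]
contact_force: [-4.9, -7.9, 10.1]
gripper_width: 0.0178
grip_force: 30.0
pos [0.4263 0.3427 0.1015] yaw 85.81 q [ 0.4576  0.2062  1.7774 -0.0027  1.1623  0.5319]
shift(before turn) [2.8 0.5 0.5] | shift(after turn) [2.8 0.5 0.5] | turn [-0.003  0.004 -0.03 ] rows 0.06408695327786733 0.20260756063932933
[-1.37284556  1.00338984  0.14723508]
```

```bash
python3 -m jog '[[[0,0,0],[0,0,0],50],[[0,0,0],[0,0,0],50],[[0,0,0],[0,0,0],50],[[0,0,-30],[0,0,0],50],[[0,0,-40],[0,0,0],50],[[0,0,0],[0,0,0],50],[[0,0,0],[0,0,0],50]]'; python3 p.py 0.541 0.3175 0.17 87.5;python3 -c "
from h import *
crop('scene',390,225,510,325,5,'pics/d.png')"
```

```text
time_s: 8.5
eef_pos: [0.4279, 0.3448, 0.1715]
tcp_rot: [[0.074, 0.997, 0.002], [0.997, -0.074, 0.001], [0.001, 0.002, -1.0]]
contact_force: [0.0, 0.1, 0.3]
gripper_width: 0.0502
grip_force: 0.0
pos [0.4279 0.3448 0.1715] yaw 85.76 q [0.4582 0.1273 1.7187 0.0001 1.2932 0.5322]
shift(before turn) [-18.9 114.8   1.7] | shift(after turn) [-22.3 114.2   1.5] | turn [ 0.002 -0.001 -0.03 ] rows 2.5853734489760036 0.205302182949243
```

View pics/d.png

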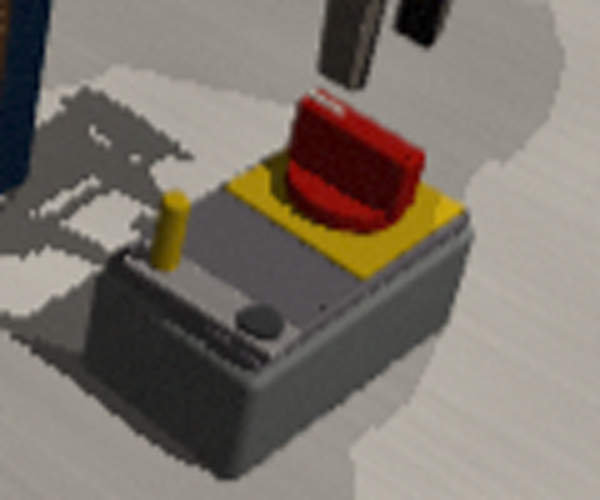

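The handle bar at (355,150) is now parallel to the hasp arm, so the isolator is off. Next is the peg at (172,230).

```bash
python3 -m jog '[[[-6,38,0],[0,0,-0.03],50],[[-8,38,0],[0,0,0],50],[[-8,38,0],[0,0,0],50],[[0,0,0],[0,0,0],50],[[0,0,35],[0,0,0],50],[[0,0,34],[0,0,0],50],[[0,0,0],[0,0,0],30],[[0,0,0],[0,0,0],8],[[0,0,0],[0,0,0],8],[[0,0,0],[0,0,0],8],[[0,0,0],[0,0,0],8],[[0,0,0],[0,0,0],8]]' 15; python3 p.py 0.541 0.3175 0.102 87.5
```

```text
time_s: 9.75
eef_pos: [0.5409, 0.3167, 0.1034]
tcp_rot: [[0.044, 0.999, 0.003], [0.999, -0.044, 0.001], [0.001, 0.003, -1.0]]
contact_force: [-0.3, -0.1, 4.8]
gripper_width: 0.0136
grip_force: 15.0
pos [0.5409 0.3167 0.1034] yaw 87.48 q [0.3372 0.389  1.5459 0.0002 1.2039 0.3811]
shift(before turn) [0.8 0.1 1.4] | shift(after turn) [0.8 0.1 1.4] | turn [ 0.003 -0.001 -0.   ] rows 0.03525849295876063 0.019193490372983003
```

```bash
python3 -m jog '[[[0.3,5.5,0],[0,0,-0.1],8],[[0.3,5.5,0],[0,0,-0.1],8],[[0.3,5.5,0],[0,0,-0.1],8],[[0.3,5.5,0],[0,0,-0.1],8],[[0.3,5.5,0],[0,0,-0.1],8],[[0.3,5.5,0],[0,0,-0.1],8],[[0.3,5.5,0],[0,0,-0.1],8],[[0.3,5.5,0],[0,0,-0.1],8],[[0.3,5.5,0],[0,0,-0.1],8],[[0.3,5.5,0],[0,0,-0.1],8],[[0.3,5.5,0],[0,0,-0.1],8],[[0.3,5.5,0],[0,0,-0.1],8],[[0.3,5.5,0],[0,0,-0.1],8],[[0.3,5.5,0],[0,0,-0.1],8],[[0.3,5.5,0],[0,0,-0.1],8],[[0.3,5,0],[0,0,-0.08],8],[[0,1,0],[0,0,0],8],[[0,0,0],[0,0,0],8],[[0,0,0],[0,0,0],8]]'; python3 p.py 0.598 0.370 0.102 177.5
```

```text
time_s: 11.65
eef_pos: [0.5948, 0.367, 0.1028]
tcp_rot: [[-0.999, 0.035, -0.008], [0.035, 0.999, -0.009], [0.007, -0.009, -1.0]]
contact_force: [-14.1, -14.5, 13.9]
gripper_width: 0.0134
grip_force: 15.0
pos [0.5948 0.367  0.1028] yaw 177.99 q [ 0.3831  0.5745  1.292  -0.0059  1.2856 -1.151 ]
shift(before turn) [-3.1  3.1  0.8] | shift(after turn) [-3.1  3.1  0.8] | turn [-0.009 -0.007  0.009] rows 0.09887570181297212 0.0992956336418224
```

```bash
python3 -m jog '[[[0,0,0],[0,0,0],40],[[0,0,0],[0,0,0],40],[[0,0,0],[0,0,0],40],[[0,0,-40],[0,0,0],40],[[0,0,-45],[0,0,0],40],[[0,0,-45],[0,0,0],40],[[0,0,-45],[0,0,0],40],[[0,0,-30],[0,0,0],0],[[0,0,0],[0,0,0],0]]' 30; python3 p.py 0.365 0.082 0.31 174;python3 -c "
from h import *
crop('scene',390,225,510,325,5,'pics/e.png')"
```

```text
time_s: 12.55
eef_pos: [0.5993, 0.3725, 0.3137]
tcp_rot: [[-0.999, 0.034, 0.011], [0.034, 0.999, 0.005], [-0.011, 0.005, -1.0]]
contact_force: [-0.2, -0.3, 0.6]
gripper_width: 0.026
grip_force: 0.0
pos [0.5993 0.3725 0.3137] yaw 178.03 q [ 0.3853  0.4576  1.0374  0.0002  1.6349 -1.1511]
shift(before turn) [ 224.2 -298.4   -0.2] | shift(after turn) [ 202.7 -313.4    3.7] | turn [0.005 0.01  0.07 ] rows 8.294713417499112 0.4816043565338066
```

View pics/e.png

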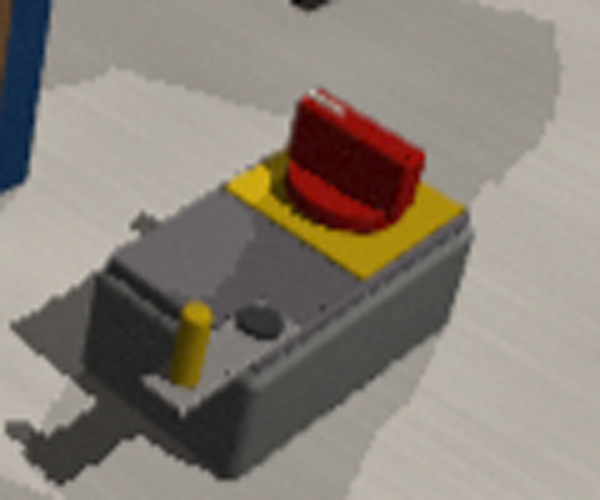

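The hasp arm now sticks out past the enclosure end, with the peg at (192,340). I'll move to the shoebox and push it.

```bash
python3 -m jog '[[[27,-37,0],[0,0,0],0],[[28,-37,0],[0,0,0],0],[[28,-37,0],[0,0,0],0],[[28,-37,0],[0,0,0],0],[[28,-37,0],[0,0,0],0],[[28,-37,0],[0,0,0],0],[[28,-38,0],[0,0,0],0],[[28,-38,0],[0,0,0],0],[[0,0,0],[0.005,0.01,0.07],0],[[0,0,0],[0,0,0],0],[[0,0,45],[0,0,0],0],[[0,0,45],[0,0,0],0],[[0,0,0],[0,0,0],0]]'; python3 p.py 0.425 0.076 0.22 174
```

```text
time_s: 13.9
eef_pos: [0.3578, 0.082, 0.209]
tcp_rot: [[-0.994, 0.102, -0.026], [0.102, 0.995, -0.002], [0.026, -0.005, -1.0]]
contact_force: [-1.4, 0.2, -0.7]
gripper_width: 0.0004
grip_force: 0.0
pos [0.3578 0.082  0.209 ] yaw 174.15 q [-0.1028 -0.4024  2.1176 -0.0051  1.4521 -1.5709]
shift(before turn) [-67.2   0.8 -12.7] | shift(after turn) [-67.5   1.1 -11. ] | turn [-0.005 -0.026  0.003] rows 1.5195977985765312 0.17810353703754056
```

```bash
python3 -m jog '[[[-20,0,-5],[-0.005,-0.026,0],0],[[-20,0,-4],[0,0,0],0],[[-15,0,0],[0,0,0],0],[[-6,0,0],[0,0,0],0],[[-6,0,0],[0,0,0],0],[[-6,0,0],[0,0,0],0],[[-6,0,0],[0,0,0],0],[[-6,0,0],[0,0,0],0],[[-6,0,0],[0,0,0],0],[[-6,0,0],[0,0,0],0]]'; python3 -m jog '[[[-7,0,0],[0,0,0],0],[[-7,0,0],[0,0,0],0],[[-7,0,0],[0,0,0],0],[[-7,0,0],[0,0,0],0],[[-7,0,0],[0,0,0],0],[[-7,0,0],[0,0,0],0],[[-7,0,0],[0,0,0],0],[[-7,0,0],[0,0,0],0],[[-7,0,0],[0,0,0],0],[[-7,0,0],[0,0,0],0],[[-7,0,0],[0,0,0],0]]'; python3 -c "
from h import *
cv2.imwrite('pics/f.png',capture('scene'))"
```

```text
time_s: 14.9
eef_pos: [0.4599, 0.0706, 0.2267]
tcp_rot: [[-0.994, 0.105, 0.016], [0.105, 0.995, -0.002], [-0.016, -0.0, -1.0]]
contact_force: [-0.2, 0.8, 0.9]
gripper_width: 0.0001
grip_force: 0.2
time_s: 16.0
eef_pos: [0.5366, 0.0626, 0.2279]
tcp_rot: [[-0.994, 0.105, 0.016], [0.105, 0.995, -0.002], [-0.016, -0.0, -1.0]]
contact_force: [0.9, -0.7, -0.2]
gripper_width: 0.0003
grip_force: 0.0
```

View pics/f.png

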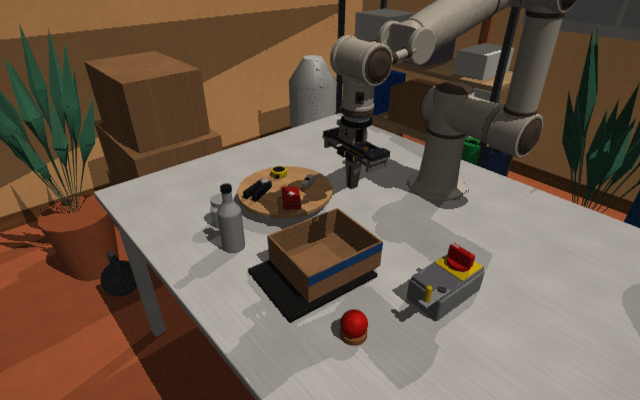

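The box lies on its back on the mat with the open side up. I'll take a fresh top view.

```bash
python3 -m jog '[[[40,0,-40],[0,-0.016,0],88],[[40,0,-40],[0,0,0],88],[[40,0,0],[0,0,0],88],[[40,0,0],[0,0,0],88],[[0,0,0],[0,0,0],88]]'; python3 -c "
from h import *
crop('top',230,90,510,305,2.8,'pics/g.png')"
```

```text
time_s: 16.55
eef_pos: [0.3816, 0.0793, 0.2944]
tcp_rot: [[-0.994, 0.104, 0.033], [0.104, 0.995, -0.004], [-0.033, -0.0, -0.999]]
contact_force: [0.9, -0.6, 0.4]
gripper_width: 0.0381
grip_force: 0.0
```

View pics/g.png

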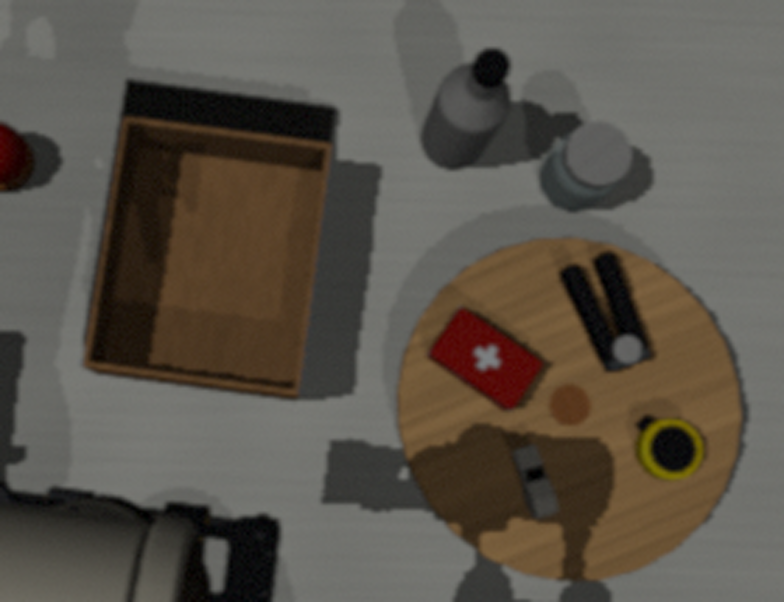

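The kit hasn't moved: tin at crop (488,358), trainer (610,312), stopwatch (671,448), whistle (535,480). The box rim corners are (127,118), (330,147), (298,397) and (87,370).

```bash
python3 - <<'E'
from h import *
B=lambda u,v,z:px2w("top",230+(u+.5)/2.8-.5,90+(v+.5)/2.8-.5,z)
deg=lambda d:np.degrees(np.arctan2(d[1],d[0]))
b=[B(127,118,.097),B(330,147,.097),B(298,397,.097),B(87,370,.097)];print("box",sum(b)/4,deg(b[0]-b[3]),np.linalg.norm(b[0]-b[1]),np.linalg.norm(b[0]-b[3]),*b)
r=[B(463,307,.082),B(549,364,.082),B(511,410,.082),B(428,352,.082)]
print("tin",sum(r)/4,B(488,357,.082),deg(r[1]-r[0]+r[2]-r[3]))
w=[B(514,450,.084),B(537,443,.084),B(558,510,.084),B(538,520,.084)]
print("whi",sum(w)/4,deg(w[3]-w[0]+w[2]-w[1]))
print("stop",B(671,448,.074))
g=[B(562,270,.078),B(618,254,.078),B(652,354,.078),B(610,369,.078)]
print("grip",sum(g)/4)
for p in([.4226,-.2495,.05],[.5789,-.3231,.05]):print(w2px("scene",p))
E
python3 p.py 0.421 -0.2495 0.20 110
```

```text
box [0.6214 0.0543 0.097 ] -6.280735736976292 0.1944912234161002 0.24161924506027638 [0.7527 0.1377 0.097 ] [ 0.7285 -0.0553  0.097 ] [ 0.4919 -0.0293  0.097 ] [0.5125 0.1641 0.097 ]
tin [ 0.5327 -0.2058  0.082 ] [ 0.5337 -0.2062  0.082 ] -123.64687576662388
whi [ 0.4208 -0.2494  0.084 ] -162.25273050728802
stop [ 0.4531 -0.3773  0.074 ]
grip [ 0.5797 -0.3229  0.078 ]
[307.9745 185.5645]
[258.9986 192.7114]
pos [0.3836 0.0789 0.2947] yaw 174.03 q [-0.1081 -0.4234  1.966  -0.0002  1.5647 -1.5747]
shift(before turn) [ -68.1 -322.7   97.2] | shift(after turn) [-321.4  -77.1   94.7] | turn [0.019 0.031 1.117] rows 7.640428488842248 7.553840271614171
```

```bash
python3 -m jog '[[[-7,-40,0],[0.019,0.031,0],50],[[-7,-40,0],[0,0,-0.1],50],[[-9,-39,0],[0,0,-0.1],50],[[-13,-38,0],[0,0,-0.1],50],[[-17,-36,10],[0,0,-0.1],50],[[-21,-34,20],[0,0,0],50],[[-21,-34,20],[0,0,0],50],[[-21,-34,20],[0,0,0],50],[[0,0,20],[0,0,0],50],[[0,0,0],[0,0,0],50]]' 20; python3 p.py 0.421 -0.2495 0.053 198
```

```text
time_s: 17.6
eef_pos: [0.528, -0.1912, 0.2041]
tcp_rot: [[-0.957, -0.29, -0.008], [-0.29, 0.957, -0.015], [0.012, -0.012, -1.0]]
contact_force: [-0.3, 0.5, -0.6]
gripper_width: 0.0498
grip_force: 0.0
pos [ 0.528  -0.1912  0.2041] yaw -163.17 q [-0.5527  0.1338  1.6455 -0.0172  1.3611 -2.4138]
shift(before turn) [117.6 -23.  152.8] | shift(after turn) [119.8 -22.4 151.1] | turn [-0.012 -0.012 -0.02 ] rows 4.313875247915204 0.17829258924178587
```

```bash
python3 -m jog '[[[39,-8,0],[-0.012,-0.012,-0.02],50],[[40,-7,0],[0,0,0],50],[[40,-7,20],[0,0,0],50],[[0,0,45],[0,0,0],50],[[0,0,35],[0,0,0],50],[[0,0,0],[0,0,0],50],[[0,0,0],[0,0,0],50]]'; python3 p.py 0.421 -0.2495 0.053 198; python3 -c "
from h import *
crop('scene',230,140,360,230,6,'pics/i.png')"
```

```text
time_s: 18.3
eef_pos: [0.4236, -0.2489, 0.1103]
tcp_rot: [[-0.951, -0.31, 0.008], [-0.31, 0.951, -0.005], [-0.006, -0.007, -1.0]]
contact_force: [-1.1, 0.2, 1.0]
gripper_width: 0.0502
grip_force: 0.0
pos [ 0.4236 -0.2489  0.1103] yaw -161.92 q [-0.7791  0.0429  1.9386  0.002   1.1511 -2.6662]
shift(before turn) [ 3.   0.7 57.3] | shift(after turn) [ 2.6  0.3 57.3] | turn [-0.007  0.006  0.001] rows 1.2745238184780898 0.06289414361109613
```

View pics/i.png

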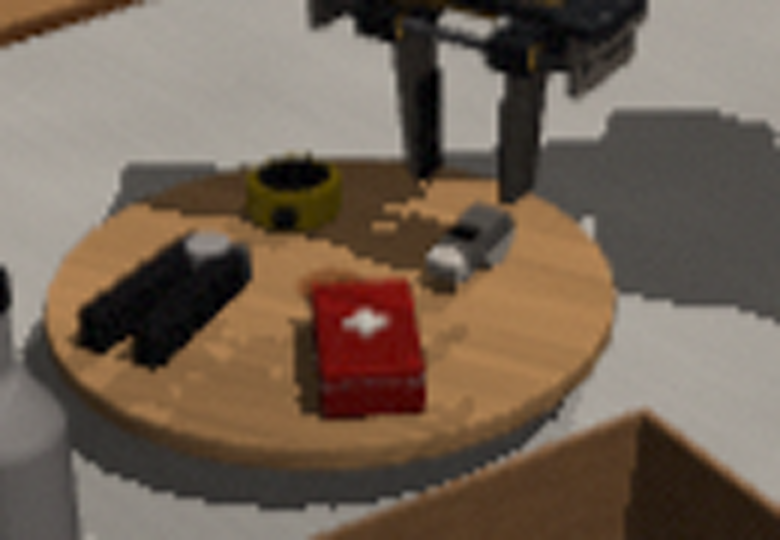

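The whistle is at (470,245), lined up under the open fingers (420/515,190). I'll grip and lift.

```bash
python3 -m jog '[[[3,0,30],[0,0,0],50],[[0,0,27],[0,0,0],50],[[0,0,0],[0,0,0],15],[[0,0,0],[0,0,0],15],[[0,0,0],[0,0,0],15],[[0,0,0],[0,0,0],15],[[0,0,0],[0,0,0],15],[[0,0,-40],[0,0,0],15],[[0,0,-45],[0,0,0],15],[[0,0,-45],[0,0,0],15],[[0,0,-30],[0,0,0],15],[[0,0,0],[0,0,0],15]]'
# box frame L,W -> world
python3 - <<'E'
from h import *
a=np.radians(-6.3);c=np.array([.6214,.0543])
for n,l,w in(("whistle",-75,-50),("trainer",60,0),("tin",-20,0),("stop",-75,35)):print(n,c+np.array([l*np.cos(a)-w*np.sin(a),l*np.sin(a)+w*np.cos(a)])/1000)
E
python3 p.py 0.5414 0.0128 0.22 173.7
```

```text
time_s: 19.55
eef_pos: [0.4215, -0.2512, 0.2176]
tcp_rot: [[-0.951, -0.31, 0.014], [-0.31, 0.951, -0.012], [-0.01, -0.016, -1.0]]
contact_force: [-0.4, -0.3, -0.8]
gripper_width: 0.0218
grip_force: 20.0
whistle [0.5414 0.0128]
trainer [0.681  0.0477]
tin [0.6015 0.0565]
stop [0.5507 0.0973]
pos [ 0.4215 -0.2512  0.2176] yaw -161.94 q [-0.7855 -0.0819  1.8385  0.0018  1.3667 -2.6719]
shift(before turn) [-195.8  213.8   -3.8] | shift(after turn) [-90.2 275.6  -2.4] | turn [-0.013  0.013  0.425] rows 6.4436536623334995 2.8753458804091396
```

```bash
python3 -m jog '[[[-28,30,0],[0,0,0],15],[[-28,30,0],[0,0,0],15],[[-28,30,0],[0,0,0],15],[[-28,31,0],[0,0,0],15],[[-28,31,0],[0,0,0],15],[[-28,31,0],[0,0,0],15],[[-28,31,0],[-0.013,0.013,0.142],15],[[0,0,0],[0,0,0.142],15],[[0,0,0],[0,0,0.142],15],[[0,0,0],[0,0,0],15],[[0,0,0],[0,0,0],15]]';python3 p.py 0.5414 0.0128 0.045 173.7
```

```text
time_s: 20.65
eef_pos: [0.5388, 0.0151, 0.2107]
tcp_rot: [[-0.994, 0.108, -0.01], [0.108, 0.994, 0.005], [0.011, 0.004, -1.0]]
contact_force: [0.2, -0.1, -0.4]
gripper_width: 0.0218
grip_force: 20.0
pos [0.5388 0.0151 0.2107] yaw 173.83 q [-0.1983  0.0768  1.6938  0.0034  1.3822 -1.6619]
shift(before turn) [ -4.6  -2.8 165.7] | shift(after turn) [ -2.8  -2.  165.7] | turn [ 0.004 -0.011  0.002] rows 3.683064661996951 0.08011592049717856
```

```bash
python3 -m jog '[[[-3,-2,45],[0.004,-0.011,0],15],[[0,0,45],[0,0,0],15],[[0,0,45],[0,0,0],15],[[0,0,30],[0,0,0],15],[[0,0,0],[0,0,0],15],[[0,0,0],[0,0,0],38],[[0,0,0],[0,0,0],38],[[0,0,0],[0,0,0],38],[[0,0,-45],[0,0,0],38],[[0,0,-45],[0,0,0],60],[[0,0,-45],[0,0,0],60],[[0,0,-30],[0,0,0],75],[[0,0,0],[0,0,0],75]]';python3 p.py 0.5797 -0.3229 0.21 21.5;python3 -c "
from h import *
crop('scene',205,140,395,310,4,'pics/j.png')"
```

```text
time_s: 21.95
eef_pos: [0.5454, 0.0124, 0.2191]
tcp_rot: [[-0.994, 0.11, 0.015], [0.11, 0.994, -0.003], [-0.015, -0.001, -1.0]]
contact_force: [-0.5, 0.4, -0.0]
gripper_width: 0.0676
grip_force: 0.0
pos [0.5454 0.0124 0.2191] yaw 173.67 q [-0.1991  0.0668  1.6877  0.0003  1.3722 -1.6595]
shift(before turn) [ -70.9 -329.5   10.5] | shift(after turn) [-91.  324.5   9.1] | turn [0.019 0.006 2.656] rows 7.492473069634309 17.945476335173506
```

View pics/j.png

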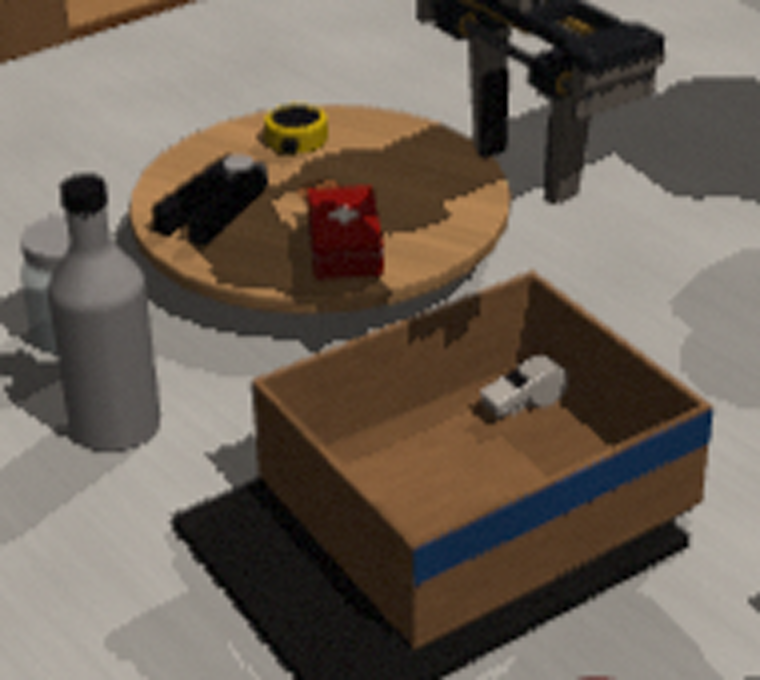

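The whistle is in the box at (525,385). The trainer is next.

```bash
python3 -m jog '[[[-9,-41,0],[0,0.015,0],75],[[-9,-41,0],[0,0,0],75],[[-9,-41,0],[0,0,0],75],[[-9,-41,0],[0,0,0],75],[[-9,-41,0],[0,0,0],75],[[-9,-41,0],[0,0,0],75],[[-9,-41,0],[0,0,0],75],[[-8,-41,0],[0,0,0],75],[[0,0,0],[0,0,0.147],75],[[0,0,0],[0,0,0.147],75],[[0,0,0],[0,0,0.147],75],[[0,0,0],[0,0,0.147],75],[[0,0,0],[0,0,0.147],75],[[0,0,0],[0,0,0.147],75],[[0,0,0],[0,0,0.147],75],[[0,0,0],[0,0,0.147],75],[[0,0,0],[0,0,0.147],75],[[0,0,0],[0,0,0.147],75],[[0,0,0],[0,0,0.147],75],[[0,0,0],[0,0,0.147],75]]';python3 p.py 0.5797 -0.3229 0.053 21.5
```

```text
time_s: 24.0
eef_pos: [0.5752, -0.3202, 0.209]
tcp_rot: [[0.305, 0.952, -0.015], [0.952, -0.305, 0.003], [-0.001, -0.016, -1.0]]
contact_force: [0.0, -0.2, -0.2]
gripper_width: 0.0752
grip_force: 0.0
pos [ 0.5752 -0.3202  0.209 ] yaw 72.24 q [-0.6876  0.388   1.3314 -0.0071  1.4362 -0.3766]
shift(before turn) [ -1.    7.5 155.9] | shift(after turn) [  3.2   4.1 156. ] | turn [-0.014  0.008  0.886] rows 3.4678639670897 5.984291675538085
```

```bash
python3 -m jog '[[[-1,7,0],[-0.014,0.008,0.147],75],[[0,0,0],[0,0,0.147],75],[[0,0,0],[0,0,0.147],75],[[0,0,0],[0,0,0.147],75],[[0,0,0],[0,0,0.147],75],[[0,0,0],[0,0,0.147],75],[[0,0,45],[0,0,0],75],[[0,0,45],[0,0,0],75],[[0,0,0],[0,0,0],75]]';python3 p.py 0.5797 -0.3229 0.053 21.5;python3 -c "
from h import *
crop('scene',215,110,365,225,5,'pics/k.png')"
```

```text
time_s: 24.9
eef_pos: [0.5775, -0.3194, 0.1114]
tcp_rot: [[0.927, 0.375, -0.01], [0.375, -0.927, 0.014], [-0.004, -0.017, -1.0]]
contact_force: [-0.9, 0.2, -0.9]
gripper_width: 0.0752
grip_force: 0.0
pos [ 0.5775 -0.3194  0.1114] yaw 22.04 q [-0.6903  0.4741  1.4149  0.0049  1.2696  0.4943]
shift(before turn) [ 1.   5.1 58.3] | shift(after turn) [ 0.8  4.  58.4] | turn [-0.017  0.004  0.009] rows 1.301299248471202 0.13544296990987503
```

View pics/k.png

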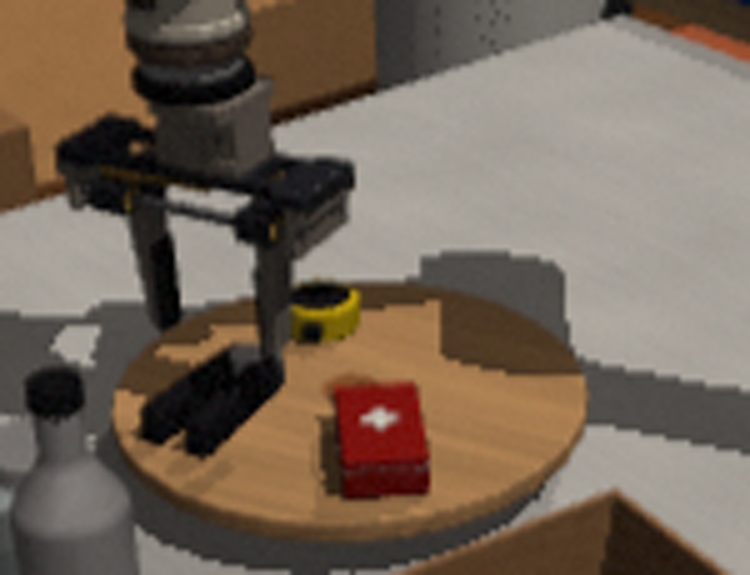

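The trainer hasn't moved: it spans (150–280,350–450), between the fingers. I'll grip it.

```bash
python3 -m jog '[[[1,4,30],[-0.017,0.004,0.009],75],[[0,0,28],[0,0,0],75],[[0,0,0],[0,0,0],75],[[0,0,0],[0,0,0],40],[[0,0,0],[0,0,0],40],[[0,0,0],[0,0,0],40],[[0,0,0],[0,0,0],40],[[0,0,0],[0,0,0],40],[[0,0,-40],[0,0,0],40],[[0,0,-45],[0,0,0],40],[[0,0,-45],[0,0,0],40],[[0,0,-45],[0,0,0],40],[[0,0,0],[0,0,0],40]]' 35;python3 p.py 0.681 0.0477 0.22 83.7
```

```text
time_s: 26.25
eef_pos: [0.5863, -0.3278, 0.2473]
tcp_rot: [[0.93, 0.366, 0.025], [0.367, -0.93, -0.02], [0.016, 0.028, -0.999]]
contact_force: [1.5, -0.5, -0.9]
gripper_width: 0.0485
grip_force: 34.9
pos [ 0.5863 -0.3278  0.2473] yaw 21.53 q [-0.6892  0.3631  1.2882  0.      1.4581  0.506 ]
shift(before turn) [ 225.4 -315.2   22. ] | shift(after turn) [383.6  52.9  27.3] | turn [ 0.034  0.001 -1.085] rows 8.626242440706696 7.335535863965836
```

```bash
python3 -m jog '[[[25,-35,0],[0.034,0,0],40],[[25,-35,0],[0,0,0],40],[[25,-35,0],[0,0,0],40],[[25,-35,0],[0,0,0],40],[[25,-35,0],[0,0,0],40],[[25,-35,0],[0,0,0],40],[[25,-35,0],[0,0,0],40],[[25,-35,0],[0,0,0],40],[[25,-35,0],[0,0,0],40],[[0,0,0],[0,0,-0.14],40],[[0,0,0],[0,0,-0.14],40],[[0,0,0],[0,0,-0.14],40],[[0,0,0],[0,0,-0.14],40],[[0,0,0],[0,0,-0.14],40],[[0,0,0],[0,0,-0.14],40],[[0,0,0],[0,0,-0.14],40],[[0,0,0],[0,0,-0.1],40],[[0,0,0],[0,0,0],40]]';python3 p.py 0.681 0.0477 0.042 83.7
```

```text
time_s: 28.05
eef_pos: [0.6764, 0.0502, 0.2432]
tcp_rot: [[0.115, 0.993, -0.001], [0.993, -0.115, 0.021], [0.021, -0.004, -1.0]]
contact_force: [-0.0, 0.1, -1.4]
gripper_width: 0.0485
grip_force: 34.9
pos [0.6764 0.0502 0.2432] yaw 83.41 q [-0.1137  0.4094  1.2367  0.021   1.4993 -0.0002]
shift(before turn) [ -6.2   5.6 201.1] | shift(after turn) [ -2.    4.8 201.2] | turn [-0.004 -0.021 -0.005] rows 4.471671339665763 0.14775275254478767
```

```bash
python3 -m jog '[[[-2,5,45],[-0.004,-0.021,-0.005],40],[[0,0,45],[0,0,0],40],[[0,0,45],[0,0,0],40],[[0,0,45],[0,0,0],40],[[0,0,20],[0,0,0],40],[[0,0,0],[0,0,0],40],[[0,0,0],[0,0,0],60],[[0,0,0],[0,0,0],60],[[0,0,0],[0,0,0],60],[[0,0,-45],[0,0,0],60],[[0,0,-45],[0,0,0],60],[[0,0,-45],[0,0,0],80],[[0,0,-35],[0,0,0],80],[[0,0,0],[0,0,0],80]]';python3 p.py 0.533 -0.206 0.2 56.4
```

```text
time_s: 29.45
eef_pos: [0.6858, 0.0484, 0.2244]
tcp_rot: [[0.11, 0.994, 0.018], [0.994, -0.11, -0.002], [0.0, 0.018, -1.0]]
contact_force: [0.0, -0.5, 0.9]
gripper_width: 0.0795
grip_force: 0.0
pos [0.6858 0.0484 0.2244] yaw 83.68 q [-0.1049  0.4282  1.2488  0.0001  1.4468  0.0054]
shift(before turn) [-269.7 -124.3   22.1] | shift(after turn) [-296.5   13.5   24.4] | turn [ 0.017 -0.004  0.476] rows 6.616981572734 3.2190349016529503
```

```bash
python3 -m jog '[[[-38,-18,0],[0.017,0,0],85],[[-38,-18,0],[0,0,0],85],[[-38,-18,0],[0,0,0],85],[[-39,-17,0],[0,0,0],85],[[-39,-17,0],[0,0,0],85],[[-39,-18,0],[0,0,0],85],[[-39,-18,0],[0,0,0.12],85],[[0,0,0],[0,0,0.12],85],[[0,0,0],[0,0,0.12],85],[[0,0,0],[0,0,0.116],85],[[0,0,45],[0,0,0],85],[[0,0,45],[0,0,0],85],[[0,0,0],[0,0,0],85]]';python3 p.py 0.533 -0.206 0.053 56.4; python3 -c "
from h import *
im=capture('scene');cv2.imwrite('pics/l.png',im)
hsv=cv2.cvtColor(im,cv2.COLOR_BGR2HSV);m=((hsv[...,0]<6)|(hsv[...,0]>174))&(hsv[...,1]>180)&(hsv[...,2]>60);m[:,:230]=0;m[:,340:]=0;m[:150]=0;m[250:]=0
v,u=np.nonzero(m);print(u.mean(),v.mean(),len(u)); 
im=cv2.imread('pics/f.png');hsv=cv2.cvtColor(im,cv2.COLOR_BGR2HSV);m=((hsv[...,0]<6)|(hsv[...,0]>174))&(hsv[...,1]>180)&(hsv[...,2]>60);m[:,:230]=0;m[:,340:]=0;m[:150]=0;m[250:]=0
v,u=np.nonzero(m);print(u.mean(),v.mean(),len(u))"
```

```text
time_s: 30.75
eef_pos: [0.5231, -0.2032, 0.1198]
tcp_rot: [[0.553, 0.833, -0.025], [0.833, -0.553, 0.008], [-0.007, -0.026, -1.0]]
contact_force: [-0.6, 0.6, 0.4]
gripper_width: 0.0852
grip_force: 0.0
pos [ 0.5231 -0.2032  0.1198] yaw 56.4 q [-0.5818  0.2349  1.7039 -0.0072  1.2284  0.0071]
shift(before turn) [ 3.6 11.6 66.5] | shift(after turn) [ 3.1  9.8 66.8] | turn [-0.026  0.007 -0.   ] rows 1.5031288686210427 0.17948149959187062
290.86333333333334 198.33333333333334 300
292.53 190.62 100
```

```bash
python3 -c "
from h import *
im=cv2.imread('pics/l.png').astype(int)
m=(im[...,2]>2.2*im[...,1])&(im[...,2]>2.2*im[...,0])&(im[...,2]>40);m[:,:260]=0;m[:,330:]=0;m[:170]=0;m[230:]=0
m=m.astype(np.uint8);k,l,st,c=cv2.connectedComponentsWithStats(m);i=1+st[1:,4].argmax();print(st[i],c[i])
a=np.radians(56.4);P=[w2px('scene',(.533+x*np.cos(a)-y*np.sin(a),-.206+x*np.sin(a)+y*np.cos(a),z)) for x in(-.0475,.0475) for y in(-.028,.028) for z in(.05,.082)]
P=np.array(P);print(P.min(0),P.max(0),P.mean(0))"
```

```text
[282 187  19  23 354] [290.7034 198.0508]
[281.0789 185.5794] [300.9597 210.4299] [290.824  197.8837]
```

Tin unmoved: its silhouette matches the projected one within about 2 px. I'll grip it.

```bash
python3 -m jog '[[[3,10,0],[-0.026,0.007,0],85],[[0,0,35],[0,0,0],85],[[0,0,32],[0,0,0],85],[[0,0,0],[0,0,0],85],[[0,0,0],[0,0,0],48],[[0,0,0],[0,0,0],48],[[0,0,0],[0,0,0],48],[[0,0,0],[0,0,0],48],[[0,0,0],[0,0,0],48],[[0,0,-40],[0,0,0],48],[[0,0,-45],[0,0,0],48],[[0,0,-45],[0,0,0],48],[[0,0,-45],[0,0,0],48],[[0,0,0],[0,0,0],48]]' 35;python3 p.py 0.6015 0.0565 0.24 83.7
```

```text
time_s: 32.2
eef_pos: [0.5398, -0.2104, 0.2421]
tcp_rot: [[0.553, 0.833, 0.023], [0.833, -0.553, -0.015], [0.0, 0.027, -1.0]]
contact_force: [0.8, -0.4, -1.1]
gripper_width: 0.0558
grip_force: 34.9
pos [ 0.5398 -0.2104  0.2421] yaw 56.42 q [-0.5803  0.1296  1.5747  0.0002  1.41    0.0058]
shift(before turn) [256.5 -96.2  -0.4] | shift(after turn) [272.1  32.1   2.1] | turn [ 0.027  0.006 -0.476] rows 6.0876243487288635 3.222073398655999
```

```bash
python3 -m jog '[[[37,-14,0],[0.027,0,0],48],[[37,-14,0],[0,0,0],48],[[37,-14,0],[0,0,0],48],[[37,-14,0],[0,0,0],48],[[36,-13,0],[0,0,0],48],[[36,-13,0],[0,0,0],48],[[36,-14,0],[0,0,-0.12],48],[[0,0,0],[0,0,-0.12],48],[[0,0,0],[0,0,-0.12],48],[[0,0,0],[0,0,-0.116],48],[[0,0,0],[0,0,0],48],[[0,0,0],[0,0,0],48]]';python3 p.py 0.6015 0.0565 0.042 83.7
```

```text
time_s: 33.4
eef_pos: [0.5975, 0.0582, 0.2339]
tcp_rot: [[0.113, 0.994, -0.013], [0.994, -0.113, 0.008], [0.007, -0.014, -1.0]]
contact_force: [0.1, -0.5, -2.1]
gripper_width: 0.0558
grip_force: 34.9
pos [0.5975 0.0582 0.2339] yaw 83.53 q [-0.1078  0.2211  1.4871  0.0069  1.4473  0.0043]
shift(before turn) [ -2.5   6.8 191.9] | shift(after turn) [ -1.2   4.1 191.9] | turn [-0.014 -0.007 -0.003] rows 4.266600384057222 0.10593131447665496
```

```bash
python3 -m jog '[[[-1,4,45],[-0.014,-0.007,0],48],[[0,0,45],[0,0,0],48],[[0,0,45],[0,0,0],48],[[0,0,45],[0,0,0],48],[[0,0,10],[0,0,0],48],[[0,0,0],[0,0,0],48],[[0,0,0],[0,0,0],66],[[0,0,0],[0,0,0],66],[[0,0,0],[0,0,0],66],[[0,0,-45],[0,0,0],66],[[0,0,-45],[0,0,0],66],[[0,0,-45],[0,0,0],85],[[0,0,-35],[0,0,0],85],[[0,0,0],[0,0,0],85]]';python3 p.py 0.453 -0.3777 0.2 41
```

```text
time_s: 34.8
eef_pos: [0.6052, 0.0569, 0.2234]
tcp_rot: [[0.11, 0.994, 0.016], [0.994, -0.11, -0.002], [-0.0, 0.016, -1.0]]
contact_force: [-0.2, -0.1, -0.5]
gripper_width: 0.0848
grip_force: 0.0
pos [0.6052 0.0569 0.2234] yaw 83.69 q [-0.1048  0.2241  1.5044 -0.0002  1.3974  0.0053]
shift(before turn) [-448.6 -103.9   21.8] | shift(after turn) [-400.   228.1   23.4] | turn [ 0.015 -0.006  0.745] rows 10.245118056684381 5.0356730176131625
```

```bash
python3 -m jog '[[[-41,-9,0],[0.015,0,0],85],[[-41,-9,0],[0,0,0],85],[[-41,-9,0],[0,0,0],85],[[-41,-9,0],[0,0,0],85],[[-41,-9,0],[0,0,0],85],[[-41,-9,0],[0,0,0],85],[[-41,-10,0],[0,0,0],85],[[-41,-10,0],[0,0,0],85],[[-41,-10,0],[0,0,0],85],[[-40,-10,0],[0,0,0],85],[[-40,-10,0],[0,0,0.145],85],[[0,0,0],[0,0,0.15],85],[[0,0,0],[0,0,0.15],85],[[0,0,0],[0,0,0.15],85],[[0,0,0],[0,0,0.15],85],[[0,0,40],[0,0,0],85],[[0,0,35],[0,0,0],85],[[0,0,0],[0,0,0],85]]';python3 p.py 0.453 -0.3777 0.053 41; python3 -c "
from h import *
crop('scene',205,120,395,310,3.1,'pics/m.png')"
```

```text
time_s: 36.6
eef_pos: [0.4447, -0.3743, 0.1355]
tcp_rot: [[0.755, 0.656, -0.02], [0.656, -0.755, 0.01], [-0.009, -0.021, -1.0]]
contact_force: [0.3, 0.2, -0.5]
gripper_width: 0.0855
grip_force: 0.0
pos [ 0.4447 -0.3743  0.1355] yaw 41.0 q [-0.9018  0.2627  1.6373 -0.0105  1.262  -0.0432]
shift(before turn) [ 4.8  9.8 82.3] | shift(after turn) [ 4.   8.  82.5] | turn [-0.021  0.009 -0.   ] rows 1.8449774956222262 0.15300554442365066
```

View pics/m.png

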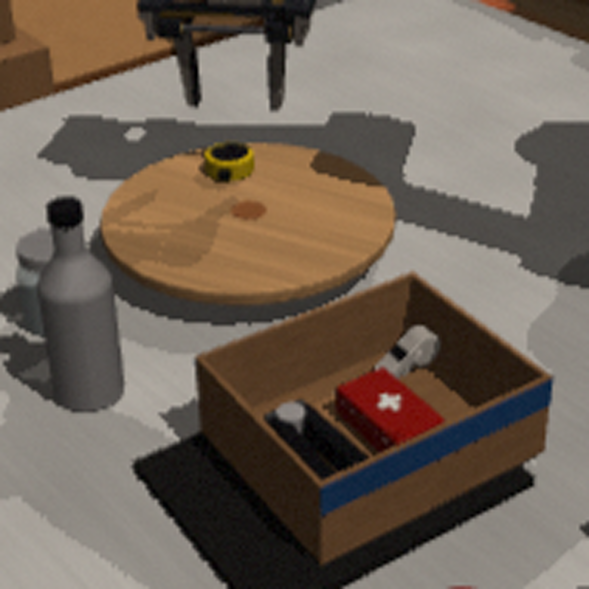

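Trainer, tin and whistle are all in the box. The stopwatch at (228,160) hasn't moved, so I'll grip it.

```bash
python3 -m jog '[[[4,8,0],[-0.021,0.009,0],85],[[0,0,45],[0,0,0],85],[[0,0,37],[0,0,0],85],[[0,0,0],[0,0,0],85],[[0,0,0],[0,0,0],50],[[0,0,0],[0,0,0],50],[[0,0,0],[0,0,0],50],[[0,0,0],[0,0,0],50],[[0,0,0],[0,0,0],50],[[0,0,-40],[0,0,0],50],[[0,0,-45],[0,0,0],50],[[0,0,-45],[0,0,0],50],[[0,0,-45],[0,0,0],50],[[0,0,0],[0,0,0],50]]' 25;python3 p.py 0.5507 0.0973 0.24 -6.3
```

```text
time_s: 38.05
eef_pos: [0.4578, -0.3834, 0.2431]
tcp_rot: [[0.755, 0.656, 0.016], [0.656, -0.754, -0.02], [-0.001, 0.026, -1.0]]
contact_force: [0.3, -1.2, -0.0]
gripper_width: 0.0573
grip_force: 25.0
pos [ 0.4578 -0.3834  0.2431] yaw 41.01 q [-0.8995  0.176   1.521   0.0002  1.4182 -0.0446]
shift(before turn) [ 385.6 -301.7   -5.3] | shift(after turn) [  39.6 -488.     3.1] | turn [ 0.025 -0.01   0.826] rows 10.880991306093303 5.582447962286505
```

```bash
python3 -m jog '[[[35,-27,0],[0.025,-0.01,0],50],[[35,-27,0],[0,0,0],50],[[35,-27,0],[0,0,0],50],[[35,-27,0],[0,0,0],50],[[35,-27,0],[0,0,0],50],[[35,-27,0],[0,0,0],50],[[35,-28,0],[0,0,0],50],[[35,-28,0],[0,0,0],50],[[35,-28,0],[0,0,0],50],[[35,-28,0],[0,0,0],50],[[35,-28,0],[0,0,0.13],50],[[0,0,0],[0,0,0.14],50],[[0,0,0],[0,0,0.14],50],[[0,0,0],[0,0,0.14],50],[[0,0,0],[0,0,0.14],50],[[0,0,0],[0,0,0.136],50],[[0,0,0],[0,0,0],50],[[0,0,0],[0,0,0],50]]';python3 p.py 0.5507 0.0973 0.05 -6.3
```

```text
time_s: 39.85
eef_pos: [0.5473, 0.1003, 0.2336]
tcp_rot: [[0.994, -0.107, -0.017], [-0.107, -0.994, 0.004], [-0.018, -0.002, -1.0]]
contact_force: [-0.1, -0.4, -0.5]
gripper_width: 0.0574
grip_force: 25.0
pos [0.5473 0.1003 0.2336] yaw -6.14 q [-0.0378  0.1113  1.6114  0.0031  1.4365  1.6397]
shift(before turn) [  7.    2.9 183.5] | shift(after turn) [  3.8   2.6 183.6] | turn [-0.002  0.018  0.003] rows 4.0810800465623736 0.12189444176054526
```

```bash
python3 -m jog '[[[2,3,45],[-0.002,0.018,0],50],[[0,0,45],[0,0,0],50],[[0,0,45],[0,0,0],50],[[0,0,45],[0,0,0],50],[[0,0,0],[0,0,0],50],[[0,0,0],[0,0,0],50],[[0,0,0],[0,0,0],68],[[0,0,0],[0,0,0],68],[[0,0,0],[0,0,0],68],[[0,0,-45],[0,0,0],68],[[0,0,-45],[0,0,0],68],[[0,0,-45],[0,0,0],68],[[0,0,-45],[0,0,0],68],[[-45,0,0],[0,0,0],68],[[-45,0,0],[0,0,0],68],[[-45,0,0],[0,0,0],68],[[-30,0,0],[0,0,0],68],[[0,0,0],[0,0,0],68],[[0,0,0],[0,0,0],68]]'; python3 -c "
from h import *
cv2.imwrite('pics/n.png',capture('scene'));t=capture('top');a=cv2.imread('pics/n.png')[130:350,205:505]
b=t[90:300,150:510];a=cv2.resize(a,None,fx=1.6,fy=1.6);b=cv2.resize(b,(480,280))
w=np.zeros((max(352,280)+0,480,3),np.uint8);w[:352,:480]=a;cv2.imwrite('pics/o.png',cv2.resize(np.vstack([w,b]),None,fx=.94,fy=.94))"
```

```text
time_s: 41.75
eef_pos: [0.3849, 0.1155, 0.2348]
tcp_rot: [[0.994, -0.11, 0.004], [-0.11, -0.994, -0.0], [0.004, 0.0, -1.0]]
contact_force: [-0.3, -0.7, 0.1]
gripper_width: 0.0681
grip_force: 0.0
```

View pics/o.png

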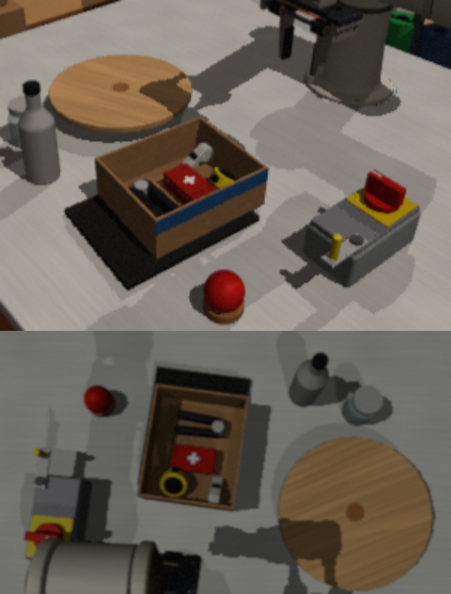

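The turntable is empty and all four pieces are in the box (trainer (200,425), tin (193,459), stopwatch (173,483), whistle (216,488)). The handle is off, the hasp is out, and the robot is clear of everything.

```bash
python3 -c "
from cell import job
print(job.sign_off())"
```

```text
the job is handed in; nothing more can be done
None
```

The job is handed in at about 42 s: the isolator is off, the hasp is out, the shoebox is on its back on the mat with all four pieces of kit inside, and the bottle, jar and ball weren't touched. The sign-off returned no verdict, so this rests on my last camera check.

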